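Take the long ruler out of the short-opening drawer

ROBOT

A 7-joint arm with a two-finger parallel gripper is mounted at the origin on the work surface. World frame = base frame: x ahead of the robot, y to its left, z up, the work surface at z = 0. Lengths are in m, angles in rad, forces in N, time in s.
With the tool pointing down it reaches from about 0.4 to 0.875 m from the base axis. Payload 19.3 kg.
Tool frame: the origin (TCP) lies at the very end of the fingers, on their centre line; the grasp point (between the pads) lies 19 mm behind it; z points along the fingers, y is the direction in which the jaws open and shut (so a half turn about z gives the same grasp; the last joint's range is limited). The gripper opens to 85 mm and grips with 20 to 120 N. Pads are 22 mm wide; open, the fingers measure 114 mm over their backs; the gripper's body (76 mm by 85 mm) begins 54 mm behind the grasp point. The pads swing forward as they close: fully open they stand 13 mm farther back than shut.
Start: joints at [-1.288, 0.521, -0.036, 1.599, 0.021, 1.021, -0.113], TCP at [0.216, 0.586, 0.231] pointing down, gripper open.
Joint ranges: [-2.91, 2.91], [-0.3, 2.13], [-1.5, 1.42], [0.17, 2.43], [-1.26, 4.41], [0.16, 1.93], [-2.52, 2.52]. Speed limits (rad/s): [1.89, 1.89, 2.39, 2.39, 3.01, 3.01, 3.01].

INTERFACE

Orientations are given as [roll, pitch, yaw] about the fixed x, y, z axes, in that order (R = Rz(yaw) Ry(pitch) Rx(roll)).
In Python, from workcell import bot, vision, job_done gives the robot as it stands.
- The arm moves only by the tool arm_command, never from a script. Its arguments are lists of equal length, an entry for each row: "gripper": the finger opening in cm, from 0 to 8.54; "slide": the shift along the tool's x, y, z in cm, a list of three; "turn": the turn, a rotation vector about the tool's x, y, z in degrees, a list of three. A call has 1 to 5 rows; each row is the pose to reach, as a shift and turn from the pose commanded when the call began, along the tool's axes at that moment; what a row does not reach only later rows make up. A row lasts 1/8 s, in which the tool goes at most 62.5 mm and 10.7 degrees, less where a joint would pass 70% of its speed; a pose out of reach is approached as far as the arm can. A call with a gripper value outside its range is refused whole. The fingers move at their own pace and stop on an object; "force" is the grip in N (left out, the last holds). Time passes only in rows, so rows that repeat a pose let the fingers close. It gives the time, the measured TCP pose, the force and the opening at its end, in the units of the state.
- bot.observe(): the state, without advancing time (a new reading comes with each control period).
- vision.grab_frame(name): name is "scene" or "top"; returns the picture (420x560x3 uint8, blue, green, red); there is no depth.
- vision.camera_model(name): a dict with "mtx" (3x3 intrinsics, pixels), "T" (4x4, takes a point from camera to world coordinates). Camera axes: x right, y down, z forward; pixel columns grow to the right and rows downward; lengths in m; the calibration is good to about 2 mm. A picture is of the moment at which its call begins. camera_model takes no time and is no camera call.
- job_done(): hands the job in, once; it reports no verdict.
The state is a dict: "clock": time; "qpos": joint angles; "qd": joint speeds; "joint_efforts": joint torques, N m; "position": TCP position; "tool_rot": TCP orientation; "force": force on the tool from outside, world axes, zero at the start; "moment": the same for the moment, N m; "grip_width": finger opening in m.
Only numpy, scipy, OpenCV 4.12 (cv2) and the standard library are available. Lean on these libraries where they do the work, as an engineer would, in place of code of your own. Each camera call takes 0.05 s, during which the arm holds its last target. There are 200 camera calls.

TASK

Pull the upper drawer of the white drawer unit open to its stop and take out the wooden ruler; the drawer opens less than the ruler's length, so tilt the ruler front end up and draw it out diagonally through the gap, without forcing it against the unit. Finish while holding the ruler still in the gripper, all of it in front of the drawer unit's body (not over its top) and a good 5 cm higher than the unit's top, touching nothing else. Leave the drawer open and the other things on the desk where they are.

Things in the scene. Friction and masses are not known exactly. Their poses are not given: they have to be found in the camera images.
- unit: white plastic unit of two drawers, fixed to the desk: 290 deep (x) x 240 wide (y) x 136 mm high. Origin: centre of its underside. Its own -x is its front: the front face lies at x = -145 mm, and the drawer slides out towards its -x. Its top plate is 5 mm thick (underside 131 mm above the desk). The lower drawer does not open.
- drawer (a joint): opening of the upper drawer, m: 0 shut, 0.165 at its stop (it comes out no further). It starts a little ajar, slides with about 2 N of friction and stays where it is left. At the stop the clear gap between the inside of its front panel and the unit's front face is 165 mm long.
- handle (a point): middle of the upper drawer's grey bar handle, 104 mm above the desk, moves with the drawer. The bar is 10 mm thick and 100 mm long along the unit's y, with 35 mm free between it and the drawer's front panel, open above and below. Axes as the unit's.
- ruler_mid (a point): centre (half-way up) of the loose wooden ruler, 230 long (its x) x 25 wide (its y) x 8 mm thick (its z, up), about 45 g. It lies flat on the upper drawer's floor, roughly along the drawer, near the front panel, its rear part hidden under the unit's top. Its -x end is the one at the drawer's front.
- ruler_front (a point): middle of the ruler's front end (-x end, 115 mm from its centre), the one nearest the drawer's front panel
- ruler_rear (a point): middle of the ruler's rear end (+x end, 115 mm from its centre), under the unit's top at the start
- pen_stand: transparent acrylic pen stand with three pens, 76 mm across, 150 mm high with the pens; a bystander, origin at its underside
- stapler_remover: small red plastic stapler remover, 58 x 30 x 25 mm; a bystander, origin at its underside
- tumbler: steel tumbler, 72 mm across, 85 mm high; a bystander, origin at its underside
- tiffin_lid: round aluminium tiffin lid, 120 mm across, 19 mm high; a bystander, origin at its underside
- pencil: yellow hexagonal pencil lying on the desk, 185 mm long, 8 mm thick; a bystander, origin at its underside
- drawer_floor (a point): point on the upper drawer's flat floor (76 mm above the desk), mid-width, at the inner side of its front panel; moves with the drawer. The drawer inside is 214 mm wide and 270 mm long from here; side walls 4 mm thick, up to 116 mm above the desk; front panel 8 mm thick, 234 mm wide, up to 124 mm.

How it is judged:
On the way, in this order (a step that is already met when the one before it is completed fails the run):
1. the drawer is pulled open to its stop (within 15 mm), the ruler still inside (value of joint drawer above 0.15 m and height (world z) of ruler_front below 0.124 m and x of ruler_rear in the frame of unit above -0.145 m), for 0.1 s.
2. the ruler's front end is tilted up out above the drawer front while its rear end is still inside, below the unit's top (height (world z) of ruler_front above 0.13 m and x of ruler_rear in the frame of unit above -0.165 m and height (world z) of ruler_rear below 0.131 m), for 0.1 s.
At the end, for the whole second after the job is handed in: Ruler held by the fingers, still (under 30 mm/s), both ends 30 mm or more above the unit's top (166 mm above the desk) and in front of its front face, touching neither unit nor bystanders; drawer open over 120 mm; bystanders within 30 mm of their places (height (world z) of each of ruler_front, ruler_rear above 0.166 m and x of each of ruler_front, ruler_rear in the frame of unit below -0.145 m and contact force between the fingers and ruler above 1.5 N and contact force between ruler and unit below 0.1 N and contact force between ruler and pen_stand below 0.1 N and contact force between ruler and tumbler below 0.1 N and linear speed of ruler below 0.03 m/s and angular speed of ruler below 0.2 rad/s and value of joint drawer above 0.12 m and distance of each of pen_stand, stapler_remover, tumbler, tiffin_lid, pencil from where it was at the start of the episode below 0.03 m); the arm keeps its last pose, push and grip.
It fails at once if the ruler is forced against the drawer unit (more than 35 N) (contact force between ruler and unit above 35 N).
It fails at once if a bystander is moved by more than 30 mm (distance of any of pen_stand, stapler_remover, tumbler, tiffin_lid, pencil from where it was at the start of the episode above 0.03 m).
It also fails if it takes over 48 s, if anything falls off the work surface, if the arm or the gripper's body presses on something with over 40 N, if the wrist force passes 120 N, or if a joint passes its speed limit or range.

## Working session

There is one attempt and no reset: what is moved stays moved. The work goes in short steps, Python scripts to look and compute and a tool call to move; the robot and the scene stay as the last step left them, time stands still between calls to the robot, and variables do not carry over. Pictures are saved under pics/ and viewed, about 8 in all and at most 12, crops included, and the job is handed in when it is done.

Besides the shell and the picture viewer there is one more tool, called after "Request:" as name(argument=value, ...) on one line, values as JSON. arm_command: Moves the arm, as the interface text tells. Its arguments: {"type":"object","properties":{"gripper":{"type":"array","items":{"type":"number"}},"slide":{"type":"array","items":{"type":"array","items":{"type":"number"}}},"turn":{"type":"array","items":{"type":"array","items":{"type":"number"}}},"force":{"type":"number"}},"required":["gripper","slide","turn"]}

```bash
mkdir -p pics; ls
python3 - <<'E'
from workcell import bot, vision
import cv2,numpy as np
s=bot.observe();print({k:np.round(v,3) for k,v in s.items()})
for n in("scene","top"):
    cv2.imwrite(f"pics/{n}0.png",vision.grab_frame(n));m=vision.camera_model(n);print(n,np.round(m["mtx"],1).tolist(),np.round(m["T"],3).tolist())
E
```

```text
pics
{'clock': np.float64(0.0), 'qpos': array([-1.288,  0.522, -0.036,  1.6  ,  0.021,  1.021, -0.113]), 'qd': array([-0.   , -0.001,  0.001,  0.001, -0.001, -0.001, -0.002]), 'joint_efforts': array([ 2.0000e-03, -9.2710e+01,  1.9810e+00, -3.6993e+01,  1.8000e-02,
        8.0000e-03, -0.0000e+00]), 'position': array([0.216, 0.586, 0.231]), 'tool_rot': array([-3.141,  0.   ,  2.789]), 'force': array([-0.118, -0.026, -0.212]), 'moment': array([-0.02 ,  0.002,  0.03 ]), 'grip_width': np.float64(0.086)}
scene [[406.7, 0.0, 274.3], [0.0, 406.7, 208.0], [0.0, 0.0, 1.0]] [[0.52, 0.707, -0.479, 0.977], [0.854, -0.422, 0.304, -0.36], [0.013, -0.567, -0.824, 0.911], [0.0, 0.0, 0.0, 1.0]]
top [[488.6, 0.0, 281.4], [0.0, 488.6, 214.4], [0.0, 0.0, 1.0]] [[-0.001, -0.99, 0.143, 0.308], [-1.0, 0.002, 0.006, -0.066], [-0.006, -0.143, -0.99, 1.331], [0.0, 0.0, 0.0, 1.0]]
```

View pics/scene0.png

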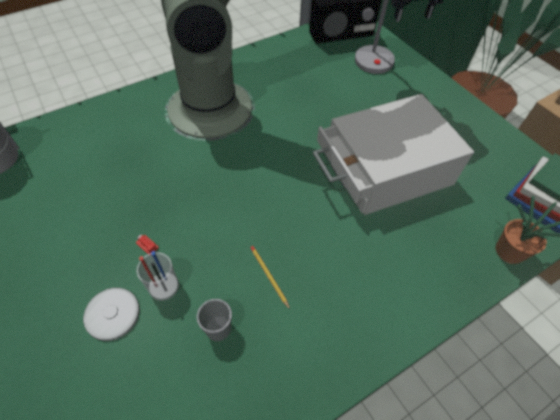

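View pics/top0.png

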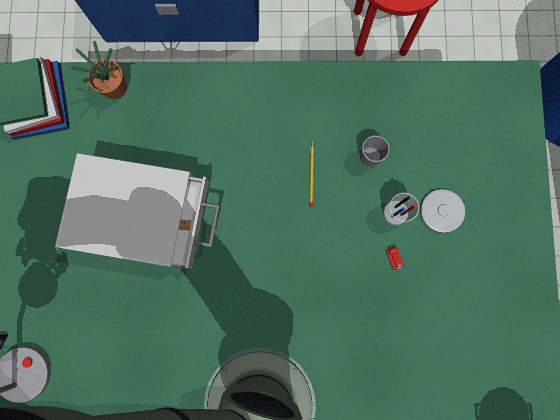

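The top view shows the unit at about (130,210), with its front facing right (world -y). The handle bar is near (212,225) and the ruler's visible piece near (185,225). The pencil (312,175), tumbler (375,150), stand (400,208), lid (443,210) and remover (395,258) are well clear.

```bash
cat > h.py <<'E'
import numpy as np, cv2
from workcell import bot, vision
from scipy.spatial.transform import Rotation as R
def ray(n,px,z):
    m=vision.camera_model(n);T=np.array(m["T"]);K=np.array(m["mtx"])
    d=T[:3,:3]@np.linalg.solve(K,[px[0],px[1],1]);o=T[:3,3];return o+d*(z-o[2])/d[2]
def proj(n,P):
    m=vision.camera_model(n);T=np.array(m["T"]);K=np.array(m["mtx"])
    p=K@(T[:3,:3].T@(np.array(P)-T[:3,3]));return p[:2]/p[2]
E
python3 - <<'E'
from h import *
im=cv2.imread("pics/top0.png")
c=cv2.resize(im[145:280,50:225],None,fx=4.5,fy=4.4,interpolation=cv2.INTER_CUBIC);cv2.imwrite("pics/crop1.png",c)
E
```

```text
(no output)
```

View pics/crop1.png

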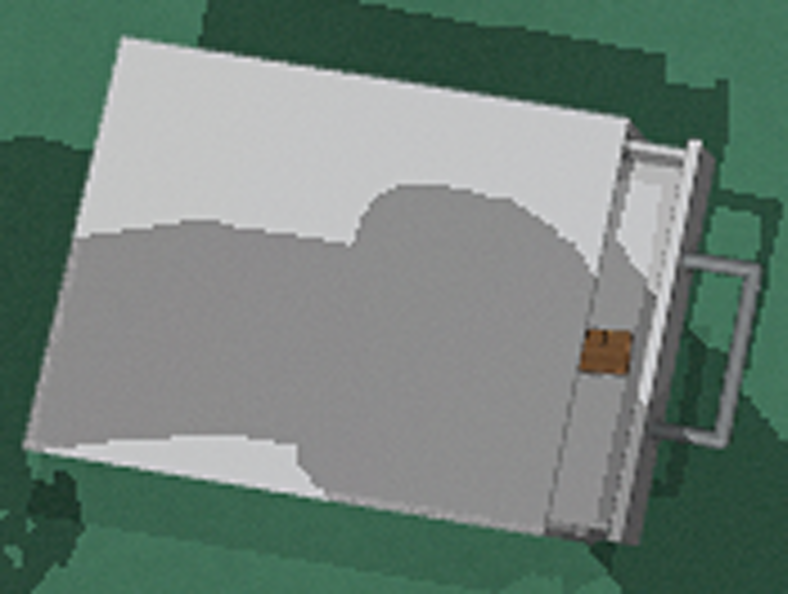

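Crop: the top plate's corners are at (122,38), (629,120), (547,535) and (25,447). The handle bar runs from (757,268) to (722,442), and the ruler's front end is at about (632,353).

Run:
```python
from h import *
f=lambda p:(50+(p[0]+.5)/4.5-.5,145+(p[1]+.5)/4.4-.5)
C=np.array([ray("top",f(p),.136) for p in [(122,38),(629,120),(547,535),(25,447)]])
print(C.round(4)); print([np.linalg.norm(C[i]-C[(i+1)%4]).round(4) for i in range(4)])
ctr=C.mean(0); fr=(C[1]+C[2]-C[0]-C[3]);fr[2]=0;fr/=np.linalg.norm(fr)
sd=(C[0]+C[1]-C[2]-C[3]);sd[2]=0;sd/=np.linalg.norm(sd)
print("ctr",ctr,"front dir",fr,"yawdeg",np.degrees(np.arctan2(fr[1],fr[0])),"side",sd,np.degrees(np.arctan2(sd[1],sd[0])))
for n,p,z in [("hA",(757,268),.109),("hB",(722,442),.109),("rf1",(634,331),.084),("rf2",(629,375),.084),("rr1",(585,329),.084),("rr2",(579,373),.084)]:
    P=ray("top",f(p),z);d=P-ctr;print(n,P.round(4),"along front",d@fr,"side",d@sd)
```

```text
[[0.638  0.4572 0.136 ]
 [0.5891 0.1713 0.136 ]
 [0.3539 0.2098 0.136 ]
 [0.4033 0.4965 0.136 ]]
[np.float64(0.2901), np.float64(0.2383), np.float64(0.291), np.float64(0.238)]
ctr [0.4960739  0.33370896 0.136     ] front dir [-0.16909519 -0.98559972  0.        ] yawdeg -99.735215809944 side [ 0.98659902 -0.16316362  0.        ] -9.39057220989159
hA [0.5079 0.1022 0.109 ] along front 0.2261519961443611 side 0.049477266930643436
hB [0.4075 0.12   0.109 ] along front 0.2256058934581167 side -0.052472219678139954
rf1 [0.4748 0.1755 0.084 ] along front 0.15948627646438354 side 0.0048154814821110906
rf2 [0.4489 0.1777 0.084 ] along front 0.16169876603972055 side -0.021121900938407576
rr1 [0.476  0.2037 0.084 ] along front 0.13153905926309858 side 0.0014504253479064554
rr2 [0.4501 0.2064 0.084 ] along front 0.13327008756189154 side -0.02457634651526968
```

```bash
cat >> h.py <<'E'
A=np.radians(-99.56); F=np.array([np.cos(A),np.sin(A),0]); S=np.array([-F[1],F[0],0])  # front dir, side dir (+x-ish)
CT=np.array([.4961,.3337,0])
def U(front,side,z): return CT+F*front+S*side+[0,0,z]
def go(p,Rt,p0=None,R0=None):
    s=bot.observe(); p0=s["position"] if p0 is None else p0
    R0=R.from_euler("xyz",s["tool_rot"]) if R0 is None else R0
    print("slide cm",(R0.inv().apply(np.array(p)-p0)*100).round(2),"turn",(R0.inv()*Rt).as_rotvec(degrees=True).round(2))
def down(yaw): return R.from_euler("xyz",[180,0,yaw],degrees=True)
E
python3 - <<'E'
from h import *
print(S,U(.227,-.0015,.2))
go(U(.227,-.0015,.2),down(170.44)); go(U(.227,-.0015,.085),down(170.44))
E
```

```text
[ 0.98611222 -0.16608035  0.        ] [0.45692059 0.11010165 0.2       ]
slide cm [-39.07 -36.35   3.12] turn [ -0.06   0.   -10.65]
slide cm [-39.07 -36.34  14.62] turn [ -0.06   0.   -10.65]
```

Request:
arm_command(gripper=[3.4, 3.4, 3.4, 3.4, 3.4], slide=[[-4, -3.7, 0.3], [-8, -7.3, 0.6], [-12, -11, 1], [-16, -15, 1.2], [-20, -18.5, 1.5]], turn=[[0, 0, -2], [0, 0, -4], [0, 0, -6], [0, 0, -8], [0, 0, -10.65]])

```text
clock: 0.72
position: [0.3402, 0.3419, 0.2162]
tool_rot: [-3.141, -0.0, 2.976]
force: [1.0, 1.5, 0.4]
grip_width: 0.0339
```

Run:
```python
from h import *
s=bot.observe();print(s["clock"],s["position"],s["qpos"])
go(U(.227,-.0015,.2),down(170.44))
```

```text
0.725 [0.3401803  0.34186317 0.21619968] [-0.88127113  0.3159841  -0.03674463  1.98107623  0.01537684  0.84499488
  0.47869537]
slide cm [-15.34 -20.93   1.62] turn [-0.01 -0.    0.07]
```

Request:
arm_command(gripper=[3.4, 3.4, 3.4, 3.4, 3.4], slide=[[-3.5, -5, 0.4], [-7, -10, 0.8], [-11, -15, 1.2], [-15.3, -20.9, 1.6], [-15.3, -20.9, 1.6]], turn=[[0, 0, 0], [0, 0, 0], [0, 0, 0], [0, 0, 0], [0, 0, 0]])

```text
clock: 1.35
position: [0.4569, 0.1084, 0.2]
tool_rot: [-3.14, -0.0, 2.969]
force: [-1.3, 1.0, 0.5]
grip_width: 0.034
```

Run:
```python
from h import *
go(U(.227,-.0015,.2),down(170.44));go(U(.227,-.0015,.085),down(170.44))
a=vision.grab_frame("top")[120:300,120:300];b=vision.grab_frame("scene")[60:240,270:450]
cv2.imwrite("pics/c2.png",cv2.resize(np.hstack([a,b]),None,fx=2.2,fy=2.2,interpolation=cv2.INTER_CUBIC))
```

```text
slide cm [0.02 0.17 0.  ] turn [-0.07 -0.   -0.31]
slide cm [ 0.02  0.18 11.5 ] turn [-0.07 -0.   -0.31]
```

View pics/c2.png

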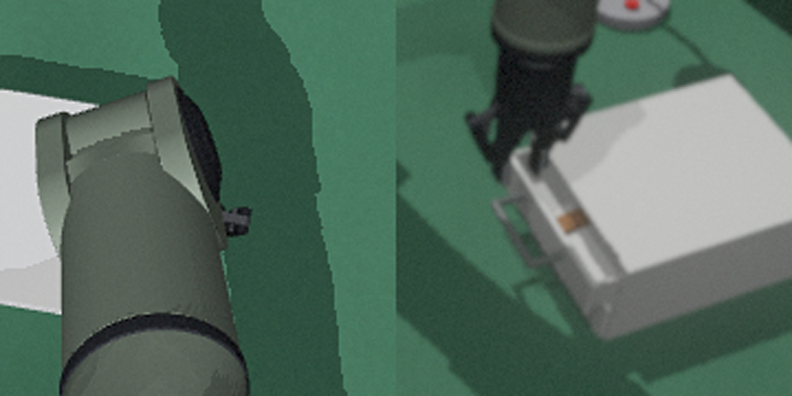

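The arm hides the handle from above. In the scene view the fingers hang over the handle area. I'll cross-check the handle position against the scene picture.

Run:
```python
from h import *
c=cv2.imread("pics/scene0.png")
for P in [U(.226,.05,.104),U(.226,-.05,.104),U(.145,.12,.136),U(.145,-.12,.136)]:
    p=proj("scene",P);print(p.round(1));cv2.circle(c,tuple(int(x*16) for x in p),24,(0,0,255),-1,shift=4)
cv2.imwrite("pics/c3.png",cv2.resize(c[90:220,300:400],None,fx=4.5,fy=4.5,interpolation=cv2.INTER_CUBIC))
```

```text
[330.  180.3]
[313.3 152.8]
[374.5 183.8]
[330.6 119. ]
```

View pics/c3.png

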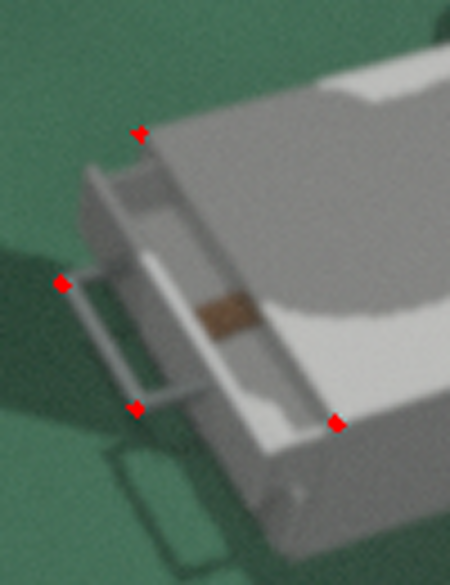

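The projected handle ends and top corners fall on the picture to within about 1 px, so I'll descend.

Request:
arm_command(gripper=[3.4, 3.4, 3.4, 3.4, 3.4], slide=[[0, 0.2, 3], [0, 0.2, 6], [0, 0.2, 9], [0, 0.2, 11.5], [0, 0.2, 11.5]], turn=[[0, 0, 0], [0, 0, 0], [0, 0, 0], [0, 0, 0], [0, 0, 0]])

```text
clock: 2.08
position: [0.4548, 0.1154, 0.0842]
tool_rot: [-3.141, -0.003, 2.977]
force: [0.2, -0.4, -0.2]
grip_width: 0.0339
```

Request:
arm_command(gripper=[0.5, 0.5, 0.5, 0.5, 0.5], slide=[[0, 0, 0], [0, 0, 0], [0, 0, 0], [0, 0, 0], [0, 0, 0]], turn=[[0, 0, 0], [0, 0, 0], [0, 0, 0], [0, 0, 0], [0, 0, 0]], force=40)

```text
clock: 2.7
position: [0.4565, 0.1148, 0.0862]
tool_rot: [3.141, 0.001, 2.975]
force: [-3.1, 2.8, 10.1]
grip_width: 0.0087
```

Request:
arm_command(gripper=[0.5, 0.5, 0.5, 0.5, 0.5], slide=[[0, -0.6, 0], [0, -1.6, 0], [0, -2.8, 0], [0, -4.0, 0], [0, -5.2, 0]], turn=[[0, 0, 0], [0, 0, 0], [0, 0, 0], [0, 0, 0], [0, 0, 0]])

```text
clock: 3.32
position: [0.4477, 0.0631, 0.0862]
tool_rot: [3.141, 0.001, 2.975]
force: [-3.8, 2.8, 11.6]
grip_width: 0.0085
```

Request:
arm_command(gripper=[0.5, 0.5, 0.5, 0.5, 0.5], slide=[[0, -1.2, 0], [0, -2.4, 0], [0, -3.6, 0], [0, -4.8, 0], [0, -6.0, 0]], turn=[[0, 0, 0], [0, 0, 0], [0, 0, 0], [0, 0, 0], [0, 0, 0]])

```text
clock: 3.95
position: [0.4375, 0.0038, 0.0862]
tool_rot: [3.141, 0.001, 2.975]
force: [-4.7, 3.7, 14.3]
grip_width: 0.0083
```

Request:
arm_command(gripper=[0.5, 0.5, 0.5, 0.5], slide=[[0, -0.7, 0], [0, -1.2, 0], [0, -1.6, 0], [0, -1.6, 0]], turn=[[0, 0, 0], [0, 0, 0], [0, 0, 0], [0, 0, 0]])

```text
clock: 4.45
position: [0.4348, -0.0123, 0.0862]
tool_rot: [3.142, 0.0, 2.974]
force: [-4.9, -1.8, 14.5]
grip_width: 0.0088
```

Run:
```python
from h import *
s=bot.observe();print(s["clock"],s["position"],s["force"],s["grip_width"],"along",(s["position"]-CT)@F,(s["position"]-CT)@S)
```

```text
4.45 [ 0.43480025 -0.01226636  0.08617448] [-4.94259655 -1.77537615 14.48004644] 0.008838154641071114 along 0.3513423446656389 -0.0029902160956386814
```

Request:
arm_command(gripper=[0.5, 0.5, 0.5], slide=[[0, -0.4, 0], [0, -0.8, 0], [0, -0.8, 0]], turn=[[0, 0, 0], [0, 0, 0], [0, 0, 0]])

```text
clock: 4.82
position: [0.434, -0.0175, 0.0862]
tool_rot: [3.139, 0.001, 2.977]
force: [-4.5, 20.3, 12.4]
grip_width: 0.0085
```

Request:
arm_command(gripper=[3.4, 3.4, 3.4, 3.4, 3.4], slide=[[0, 0.3, 0], [0, 0.3, 0], [0, 0.3, -3], [0, 0.3, -9], [0, 0.3, -15]], turn=[[0, 0, 0], [0, 0, 0], [0, 0, 0], [0, 0, 0], [0, 0, 0]])

```text
clock: 5.45
position: [0.4337, -0.0173, 0.2372]
tool_rot: [-3.141, -0.0, 2.974]
force: [1.1, -0.3, 0.7]
grip_width: 0.034
```

Run:
```python
from h import *
s=bot.observe();print(s["position"],s["force"])
a=vision.grab_frame("top")[130:280,130:290];b=vision.grab_frame("scene")[80:230,250:410]
cv2.imwrite("pics/t3.png",vision.grab_frame("top"));cv2.imwrite("pics/s3.png",vision.grab_frame("scene"))
cv2.imwrite("pics/c4.png",cv2.resize(np.hstack([a,b]),None,fx=2.5,fy=2.5,interpolation=cv2.INTER_CUBIC))
```

```text
[ 0.43368183 -0.01727365  0.23722498] [ 1.0614539  -0.26545792  0.70676913]
```

View pics/c4.png

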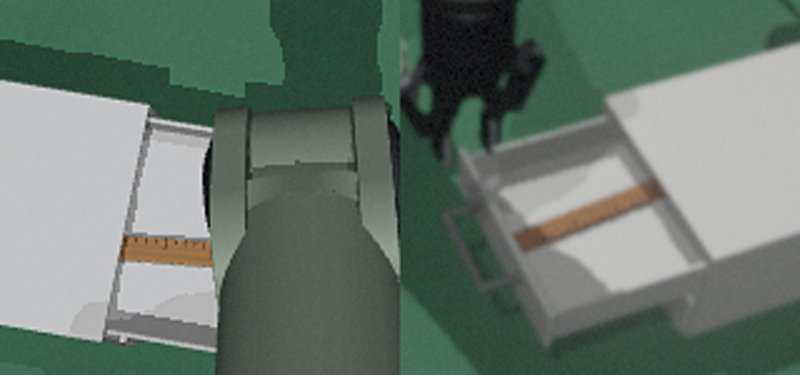

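The drawer is open and the ruler came with it. In the scene crop it runs from about (520,240) to (660,190), front end clear of the panel. Next I'll measure it with a colour mask.

Run:
```python
from h import *
for n,f,roi in [("scene","pics/s3.png",(80,230,250,410)),("top","pics/t3.png",(130,280,130,215))]:
    im=cv2.imread(f);h=cv2.cvtColor(im,cv2.COLOR_BGR2HSV)
    m=cv2.inRange(h,(5,80,40),(22,255,255));k=np.zeros_like(m);a,b,c,d=roi;k[a:b,c:d]=m[a:b,c:d]
    cs=max(cv2.findContours(k,0,cv2.CHAIN_APPROX_NONE)[0],key=cv2.contourArea)[:,0]
    P=np.array([ray(n,p,.084) for p in cs]);u=np.c_[(P-CT)@F,(P-CT)@S].astype(np.float32)
    r=cv2.minAreaRect(u);print(n,len(cs),"ctr",r[0],"size",r[1],r[2]);print(cv2.boxPoints(r).round(4).tolist())
```

```text
scene 112 ctr (0.20716696977615356, -0.012514829635620117) size (0.16582690179347992, 0.02213977836072445) 4.810936450958252
[[0.12359999865293503, -0.00839999970048666], [0.12549999356269836, -0.030500000342726707], [0.2906999886035919, -0.016599999740719795], [0.2888999879360199, 0.005499999970197678]]
top 87 ctr (0.1792312115430832, -0.018206007778644562) size (0.09385900944471359, 0.024542564526200294) 5.023366451263428
[[0.131400004029274, -0.010099999606609344], [0.13359999656677246, -0.03449999913573265], [0.22709999978542328, -0.02630000002682209], [0.2249000072479248, -0.0019000000320374966]]
```

Run:
```python
from h import *
s=bot.observe();print(s["qpos"])
go(U(.255,-.010,.2),down(85.34))
```

```text
[-0.14129372  0.21043018  0.05142563  2.07191157 -0.01412489  0.8570007
  1.32165728]
slide cm [ 0.76 10.12  3.63] turn [ 0.13  0.09 85.07]
```

Request:
arm_command(gripper=[5, 5, 5, 5, 5], slide=[[0.2, 2, 0], [0.4, 4, 0], [0.6, 6, 0], [0.7, 8, 0], [0.76, 10.1, 0]], turn=[[0, 0, 10], [0, 0, 20], [0, 0, 30], [0, 0, 40], [0, 0, 50]])

```text
clock: 6.28
position: [0.4428, 0.0842, 0.234]
tool_rot: [-3.139, -0.0, 2.096]
force: [0.2, 0.0, -0.8]
grip_width: 0.05
```

Request:
arm_command(gripper=[5, 5, 5, 5, 5], slide=[[0, 0, 1], [0, 0, 2], [0, 0, 3], [0, 0, 3.6], [0, 0, 3.6]], turn=[[0, 0, 10], [0, 0, 20], [0, 0, 30], [0, 0, 35], [0, 0, 35]])

```text
clock: 6.9
position: [0.4426, 0.0836, 0.198]
tool_rot: [-3.139, 0.002, 1.492]
force: [0.2, 0.6, 0.5]
grip_width: 0.05
```

Run:
```python
from h import *
go(U(.255,-.010,.0775),down(85.34))
b=vision.grab_frame("scene");cv2.imwrite("pics/s4.png",b);b=b[60:230,250:430]
p=[proj("scene",U(.255,x,.084)) for x in(-.0225,.0025)];print(p)
cv2.imwrite("pics/c5.png",cv2.resize(b,None,fx=3.5,fy=3.5,interpolation=cv2.INTER_CUBIC))
```

```text
slide cm [ 0.06  0.15 12.05] turn [-0.13  0.09  0.12]
[array([307.08998153, 168.10650775]), array([311.03070828, 174.94723537])]
```

View pics/c5.png

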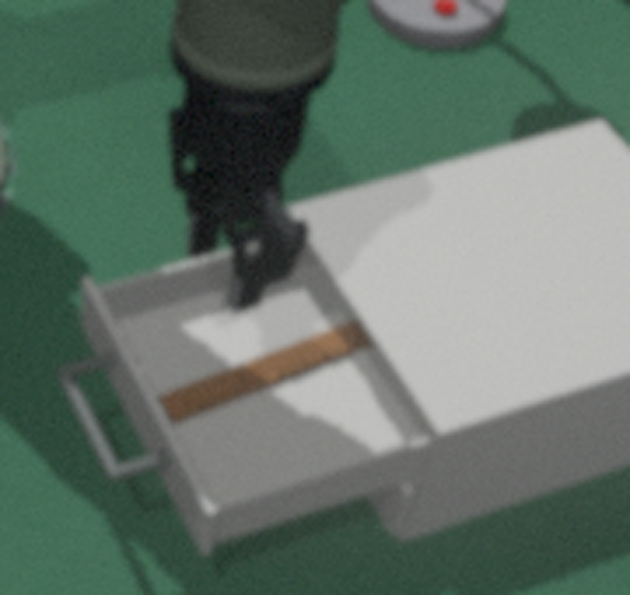

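The gripper hangs over the ruler, which lies undisturbed at about crop (205,393), so I'll go down slowly onto it.

Request:
arm_command(gripper=[5, 5, 5, 5, 5], slide=[[0, 0.2, 4], [0, 0.2, 7.5], [0, 0.2, 10], [0, 0.2, 11.3], [0, 0.2, 11.3]], turn=[[0, 0, 0], [0, 0, 0], [0, 0, 0], [0, 0, 0], [0, 0, 0]])

```text
clock: 7.58
position: [0.4451, 0.0836, 0.086]
tool_rot: [-3.141, 0.0, 1.492]
force: [-0.3, 0.5, 0.6]
grip_width: 0.0498
```

Request:
arm_command(gripper=[3.4, 3.4, 3.4], slide=[[0, 0, 0.3], [0, 0, 0.6], [0, 0, 0.7]], turn=[[0, 0, 0], [0, 0, 0], [0, 0, 0]])

```text
clock: 7.95
position: [0.4455, 0.0839, 0.0795]
tool_rot: [3.141, -0.0, 1.491]
force: [0.1, -0.2, -0.3]
grip_width: 0.034
```

Request:
arm_command(gripper=[3.4, 3.4, 2.8, 2, 2], slide=[[0, 0, 0.2], [0, 0, 0.3], [0, 0, 0.3], [0, 0, 0.3], [0, 0, 0.3]], turn=[[0, 0, 0], [0, 0, 0], [0, 0, 0], [0, 0, 0], [0, 0, 0]], force=50)

```text
clock: 8.57
position: [0.4454, 0.0838, 0.0765]
tool_rot: [3.142, -0.0, 1.491]
force: [-2.2, -0.5, 7.0]
grip_width: 0.023
```

Request:
arm_command(gripper=[2, 2, 2], slide=[[0, 0, 0], [0, 0, 0], [0, 0, 0]], turn=[[0, 0, 0], [0, 0, 0], [0, 0, 0]])

```text
clock: 8.95
position: [0.4454, 0.0838, 0.0765]
tool_rot: [3.142, -0.0, 1.491]
force: [-1.5, -0.7, 6.0]
grip_width: 0.0234
```

Request:
arm_command(gripper=[2, 2, 2, 2, 2], slide=[[0, 0, -0.5], [0, 0, -1.2], [0, 0, -1.9], [0, 0, -2.5], [0, 0, -3.2]], turn=[[0, 0, 0], [0, -2, 0], [0, -4, 0], [0, -6, 0], [0, -8, 0]])

```text
clock: 9.57
position: [0.4454, 0.0838, 0.1088]
tool_rot: [3.141, 0.141, 1.491]
force: [0.4, 0.0, -0.4]
grip_width: 0.0233
```

Run:
```python
from h import *
s=bot.observe();print(s["tool_rot"],s["force"],s["grip_width"])
b=vision.grab_frame("scene")[60:230,250:430]
cv2.imwrite("pics/c6.png",cv2.resize(b,None,fx=3.5,fy=3.5,interpolation=cv2.INTER_CUBIC))
```

```text
[3.14133242 0.14074159 1.49095721] [ 0.42165842  0.00111418 -0.43492356] 0.023287069711933187
```

View pics/c6.png

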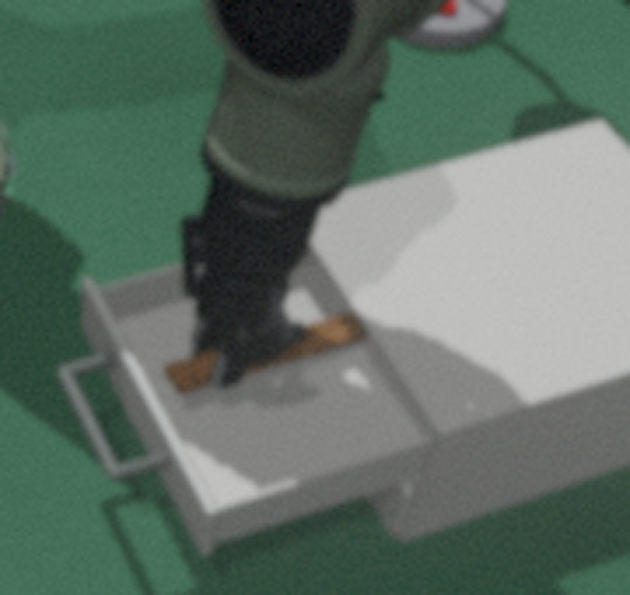

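The ruler is gripped and tilted, its front end now at about crop (185,378), and the wrist reads no force. I'll continue the tilt.

Request:
arm_command(gripper=[2, 2, 2, 2, 2], slide=[[-0.2, 0, -1.0], [-0.3, 0, -2], [-0.45, 0, -3], [-0.6, 0, -4.0], [-0.6, 0, -4.0]], turn=[[0, -3, 0], [0, -6, 0], [0, -9, 0], [0, -12, 0], [0, -12, 0]])

```text
clock: 10.25
position: [0.4455, 0.0843, 0.1488]
tool_rot: [3.141, 0.348, 1.493]
force: [0.1, 0.1, -1.0]
grip_width: 0.0232
```

Run:
```python
from h import *
s=bot.observe();Rt=R.from_euler("xyz",s["tool_rot"]);x=Rt.apply([1,0,0])
print(s["position"],s["force"],s["qpos"])
for d in(-.036,.194):
    p=s["position"]+x*d;print((p-CT)@F,(p-CT)@S,p[2])
```

```text
[0.44552572 0.08428266 0.14876907] [ 0.14250504  0.09941084 -0.97333818] [-0.88219037  0.51730346  0.47633174  2.04867821  0.10050133  0.8034208
 -0.59460275]
0.2880598308283012 -0.0054488454340634665 0.1610508852467112
0.07270987157634501 -0.024613935798126124 0.08258373057981815
```

Request:
arm_command(gripper=[2, 2, 2, 2, 2], slide=[[-1.5, 0, 0], [-3.5, 0, 0], [-5.5, 0, 0], [-7.5, 0, 0], [-9, 0, 0]], turn=[[0, 0, 0], [0, 0, 0], [0, 0, 0], [0, 0, 0], [0, 0, 0]])

```text
clock: 10.88
position: [0.4385, -0.0024, 0.1801]
tool_rot: [3.141, 0.349, 1.49]
force: [-0.6, 0.7, -0.3]
grip_width: 0.0239
```

Request:
arm_command(gripper=[2, 2, 2], slide=[[-1.5, 0, 0], [-3, 0, 0], [-3, 0, 0]], turn=[[0, 0, 0], [0, 0, 0], [0, 0, 0]])

```text
clock: 11.25
position: [0.4363, -0.0298, 0.1901]
tool_rot: [3.141, 0.349, 1.49]
force: [-0.0, -0.1, -0.4]
grip_width: 0.0234
```

Run:
```python
from h import *
s=bot.observe();Rt=R.from_euler("xyz",s["tool_rot"]);x=Rt.apply([1,0,0])
print(s["position"],s["force"],s["qpos"])
for d in(-.036,.194):
    p=s["position"]+x*d;print((p-CT)@F,(p-CT)@S,p[2])
b=vision.grab_frame("scene")[40:240,220:440]
cv2.imwrite("pics/c7.png",cv2.resize(b,None,fx=3,fy=3,interpolation=cv2.INTER_CUBIC))
```

```text
[ 0.43632196 -0.02981261  0.19013621] [-0.02064449 -0.09523583 -0.37231886] [-0.74240578  0.39055079  0.54789346  2.11899356  0.18662635  0.7982399
 -0.43715839]
0.4020993758128213 0.00432348530247751 0.20244153908114199
0.18674790482830128 -0.014198139981009043 0.12382415333433944
```

View pics/c7.png

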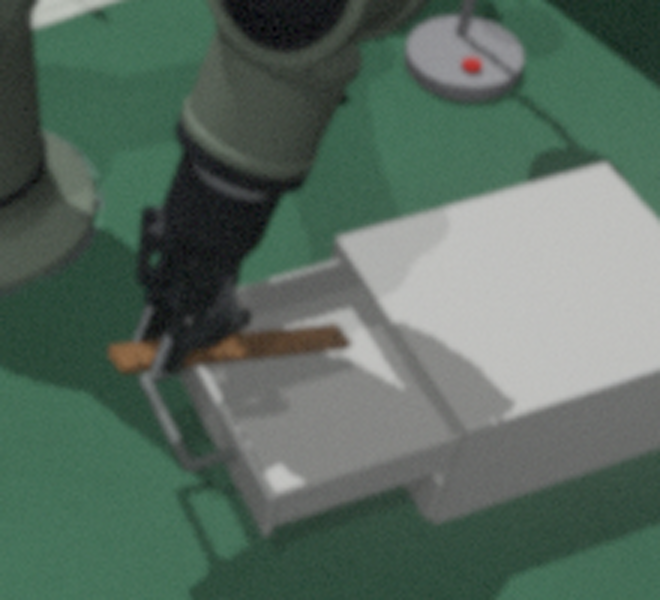

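The ruler's rear end (crop 345,337) is clear of the top plate's edge and over the open drawer, so I can lift.

Request:
arm_command(gripper=[2, 2, 2, 2, 2], slide=[[-1.3, 0, -1.8], [-2.7, 0, -4], [-4, 0, -6.2], [-5.4, 0, -8.4], [-6.3, 0, -9.6]], turn=[[0, 0, 0], [0, 0, 0], [0, 0, 0], [0, 0, 0], [0, 0, 0]])

```text
clock: 11.92
position: [0.4346, -0.0549, 0.3023]
tool_rot: [3.141, 0.349, 1.492]
force: [0.0, 0.6, -1.6]
grip_width: 0.0232
```

Request:
arm_command(gripper=[2, 2, 2, 2], slide=[[0, 0, 0], [0, 0, 0], [0, 0, 0], [0, 0, 0]], turn=[[0, 0, 0], [0, 0, 0], [0, 0, 0], [0, 0, 0]])

```text
clock: 12.42
position: [0.4341, -0.0552, 0.3012]
tool_rot: [-3.141, 0.35, 1.491]
force: [-0.3, -0.1, -0.5]
grip_width: 0.0231
```

Run:
```python
from h import *
s=bot.observe();Rt=R.from_euler("xyz",s["tool_rot"]);x=Rt.apply([1,0,0])
print(s["position"],s["force"],abs(s["qd"]).max(),s["grip_width"])
for d in(-.036,.194):
    p=s["position"]+x*d;print((p-CT)@F,(p-CT)@S,p[2],proj("scene",p))
b=vision.grab_frame("scene")
cv2.imwrite("pics/c8.png",b)
```

```text
[ 0.43414543 -0.05522423  0.3011614 ] [-0.31016728 -0.12355839 -0.45330185] 0.004480540142388556 0.0231319909467731
0.4275052573878786 0.006454267655668172 0.31349237944902425 [245.27128843 129.14415728]
0.21224515889126633 -0.01242970605479625 0.23471112830301036 [330.44561098 124.70279027]
```

View pics/c8.png

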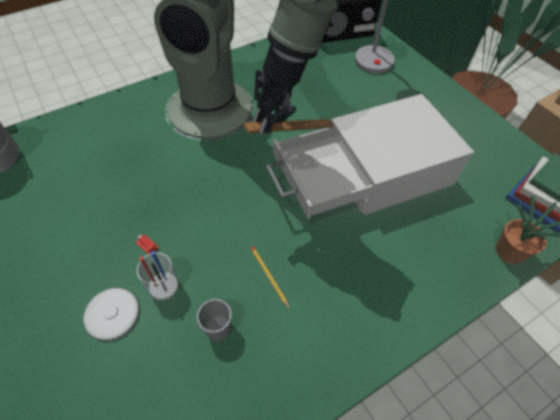

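The picture shows the ruler from (247,128) to (332,124), matching the predicted ends (245,129) and (330,125). The drawer is open and the bystanders are where they were.

```bash
python3 -c "
from workcell import job_done;print(job_done())"
```

```text
the job is handed in; nothing more can be done
None
```

The ruler is out of the drawer and held still in the gripper, and the job is handed in at about 12.5 s of the 48 s allowed. No verdict was reported back.

I gripped the handle and pulled the drawer until it met its stop (about 20 N at the wrist). Then I gripped the ruler across its width near the front end, tilted it 20° front end up, drew it out along its own axis and lifted it.

My last checks before handing in:

| Check | Measured | Required |
|---|---|---|
| Ruler front end, height above desk | about 0.313 m | above 0.166 m |
| Ruler rear end, height above desk | about 0.235 m | above 0.166 m |
| Rear end in front of the unit's front face | about 67 mm | any amount |
| Drawer opening, estimated from the TCP at the stop | about 0.164 m | above 0.12 m |

- **Ruler ends:** these positions come from the tool pose and my measured grip point. In the last picture both ends appeared within about 2 pixels of where that puts them.
- **Contact:** wrist force was about 0.5 N, so nothing suggests the ruler is touching anything. The wrist readings I took while lifting the ruler clear of the drawer floor and drawing it out stayed below about 2 N.
- **Grip:** the fingers read 23.1 mm open on the 25 mm ruler. The handle gave a similar low reading (8.5–8.8 mm on the 10 mm bar), so I took this as an offset in the reading.
- **Bystanders:** I checked them only by eye; they look unmoved in the last picture.

No check failed. The only disagreement was 2–3 mm between the two cameras on the ruler's sideways position, well inside the opening I used to grip it.

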